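# Tip the tray of valve caps into the sorting cup

## Robot

A 7-joint arm with a two-finger parallel gripper is mounted at the origin on the work surface. World frame = base frame: x ahead of the robot, y to its left, z up, the work surface at z = 0. Lengths are in m, angles in rad, forces in N, time in s.
With the tool pointing down it reaches from about 0.4 to 0.85 m from the base axis. Payload 4.5 kg.
Tool frame: the origin (TCP) lies between the finger pads; the fingertips stand r.tip_reach ahead of it and the grasp point (between the pads) lies 11 mm behind it (r.tip_reach is the distance from the TCP to the fingertips, in m); z points along the fingers, y is the line along which they close (so a half turn about z gives the same grasp; the last joint's range is limited). The gripper opens to 88 mm and grips with 3 to 60 N. Pads are 18 mm wide; open, the fingers measure 123 mm over their backs; the gripper's body (75 mm by 187 mm) begins 45 mm behind the grasp point.
Start: joints at [1.157, 0.689, -0.195, 1.565, 0.157, 0.902, -0.215], TCP at [0.271, -0.563, 0.214] pointing down, gripper open.
Joint ranges: [-3.01, 3.01], [-0.46, 2.08], [-1.47, 1.51], [0.13, 2.56], [-1, 4.14], [0.04, 2.09], [-2.66, 2.66]. Speed limits (rad/s): [2.57, 2.57, 3.14, 3.14, 3.14, 3.14, 3.14].

## Interface

Orientations are given as a unit quaternion [x, y, z, w].
In Python, from plant import r, vision, workorder gives the robot as it stands.
- The arm moves only by the tool drive_tool, never from a script. Its argument "targets" is a list of rows, each an object of numbers: "tx", "ty", "tz": the shift along the world's x, y, z in units of 0.03 m (1.0 is 0.03 m); "wx", "wy", "wz": the turn, a rotation vector about the world's x, y, z in units of 60 degrees (1.0 is 60 degrees); "claw": the opening, from -1 (shut) to 1 (fully open). A call has exactly 8 rows; each row shifts and turns the commanded pose from where the row before left it; what a row does not reach is not made up. A row lasts 1/10 s, in which the tool goes at most 50 mm and 8.59 degrees, less where a joint would pass 70% of its speed; a pose out of reach is approached as far as the arm can. A call with a number of a shift or a turn outside -1 to 1 is refused whole. A call with a gripper value outside its range is refused whole. The fingers move at their own pace and stop on an object; "force" is the grip in N (left out, the last holds). Time passes only in rows, so rows that do not move let the fingers close, or fill a call up. It gives the time, the measured TCP pose, the force, the opening and the grip force at its end, in the units of the state.
- r.get_state(): the state, without advancing time (a new reading comes with each control period).
- vision.snapshot(name): name is "scene" or "top" or "wrist"; returns a dict with "image" (384x512x3 uint8, blue, green, red), "range_z" (384x512 float32, m along the optical axis (not along the pixel's ray), 0 where there is no reading), "K" (3x3 intrinsics, pixels), "dist" ([k1, k2, p1, p2, k3] as OpenCV has them; the pictures are not rectified), "cam_to_world" (4x4, takes a point from camera to world coordinates). Camera axes: x right, y up, looking along -z (the intrinsics and any distortion apply to the point x, -y, -z); pixel columns grow to the right and rows downward; lengths in m; the calibration is good to about 2 mm. A picture is of the moment at which its call begins.
- workorder.finish_job(): hands the job in; it is judged then, once.
The state is a dict: "clock": time; "q": joint angles; "qd": joint speeds; "joint_torque": joint torques, N m; "tool_pos": TCP position; "eef_rot": TCP orientation; "contact_force": force on the tool from outside, world axes, zero at the start; "moment": the same for the moment, N m; "opening": opening from 0.0 (shut) to 1.0 (fully open); "finger_force": force on a finger pad.
Only numpy, scipy, OpenCV 4.12 (cv2) and the standard library are available. Lean on these libraries where they do the work, as an engineer would, in place of code of your own. Each camera call takes 0.05 s, during which the arm holds its last target. There are 200 camera calls.

## Task

Push the tall back plate of the hinged tin tray gently over towards the funnel, until all six blue hex valve caps have slid down the funnel into the clear cup; then push the tray back until it lies level on its rest again. It is fingertip pushing only: do not touch the caps, do not clamp the tray, and leave the other loose things on the shelf where they are.

Things in the scene. Friction and masses are not known exactly. Their poses are not given: they have to be found in the camera images.
- tipper: the feeder, fixed to the shelf: wooden base board 150 (its x) x 290 (its y) x 8 mm with cup, funnel and hinged tray on it. Origin: centre of the board's underside, at shelf height; z up; +y points from the tray to the funnel, the way the tray tips. Hinge brackets at x = +-69 mm, y = 8 mm reach 158 mm above the shelf; apart from the tray nothing on it is taller
- funnel_rim (a point): centre of the mouth of the tin funnel, at x = 0, y = +65 mm of the feeder, 130 mm above the shelf; rim 126 mm across, neck bore 46 mm
- tray_hinge (a point): middle of the hinge line of the tray, which runs along the feeder's x; 145 mm above the shelf, at x = 0, y = +20 mm of the feeder
- tray_edge (a point): middle of the top edge of the tray's back plate (moves with the tray). Level, it lies 88 mm behind the hinge (towards the feeder's -y) and 85 mm above it. The upright plate is 78 mm wide along the hinge and 4 mm thick (outer face 90 mm, inner face 86 mm behind the hinge), and rises 85 mm above the tray floor
- tray_floor (a point): a point on the middle of the tray floor's upper face (moves with the tray), level with the hinge and 40 mm behind it. Plain tin tray: floor 78 mm wide, 4 mm thick, from 10 mm in front of the hinge to 90 mm behind it, 22 mm high side walls, open at the front over the funnel
- tray (a joint): angle of the tray: 0 = level on its rest (hard stop), growing as the back plate is pushed up and over towards the funnel (+y), hard stop at 1.4 rad. The stiff hinge stays where it is left; pushing near the top of the plate takes about 2 to 6 N. At about 1.1 to 1.3 rad all caps slide out
- cup_in (a point): centre of the inner floor of the clear plastic cup under the funnel, 12 mm above the shelf; cup 80 mm wide at the foot, 86 mm at the mouth, 58 mm high
- cap0_center (a point): centre of one of the six loose blue anodized hex valve caps, 13 mm across flats, 18 mm long, 10 to 17 g, standing on the tray floor at the start
- cap1_center (a point): centre of one of the six loose blue anodized hex valve caps, 13 mm across flats, 18 mm long, 10 to 17 g, standing on the tray floor at the start
- cap2_center (a point): centre of one of the six loose blue anodized hex valve caps, 13 mm across flats, 18 mm long, 10 to 17 g, standing on the tray floor at the start
- cap3_center (a point): centre of one of the six loose blue anodized hex valve caps, 13 mm across flats, 18 mm long, 10 to 17 g, standing on the tray floor at the start
- cap4_center (a point): centre of one of the six loose blue anodized hex valve caps, 13 mm across flats, 18 mm long, 10 to 17 g, standing on the tray floor at the start
- cap5_center (a point): centre of one of the six loose blue anodized hex valve caps, 13 mm across flats, 18 mm long, 10 to 17 g, standing on the tray floor at the start
- stem: bystander: black rubber snap-in valve stem standing on its 19 mm head, 43 mm high, on the base board under the tray; origin at its underside
- core_tool: bystander: yellow plastic valve core tool, T-shaped, about 80 x 44 x 12 mm, lying on the base board; origin on its underside
- gauge: bystander: steel pencil tire gauge lying on the shelf, about 150 mm long, 16 mm thick, along its x; origin on its underside
- patch_tin: bystander: flat green patch tin, 90 x 55 x 24 mm; origin at centre of its underside
- glue: bystander: small bottle standing upright, 36 mm wide, 85 mm high; origin at centre of its underside
- tire_lever: bystander: dark steel tire lever lying flat, about 130 x 20 x 8 mm; origin on its underside

How it is judged:
By the outcome, as a careful person would: the job done as asked, in the order asked, and still so for the second after the job is handed in, with the robot touching nothing.
It also fails if it takes over 58 s, if anything falls off the work surface, if the arm or the gripper's body presses on something with over 40 N, if the wrist force passes 120 N, or if a joint passes its speed limit or range.

## Working session

There is one attempt and no reset: what is moved stays moved. The work goes in short steps, Python scripts to look and compute and a tool call to move; the robot and the scene stay as the last step left them, time stands still between calls to the robot, and variables do not carry over. Pictures are saved under pics/ and viewed, at most 10 in all, crops included, and the job is handed in when it is done.

Besides the shell and the picture viewer there is one more tool, called after "Call:" as name([rows], argument=value, ...), one row to a line, values as JSON. drive_tool: Moves the arm, as the interface text tells. Its arguments: {"type":"object","properties":{"targets":{"type":"array","items":{"type":"object","properties":{"tx":{"type":"number"},"ty":{"type":"number"},"tz":{"type":"number"},"wx":{"type":"number"},"wy":{"type":"number"},"wz":{"type":"number"},"claw":{"type":"number"}}}},"force":{"type":"number"}},"required":["targets"]}

```bash
ls; mkdir -p pics; cat > h.py <<'E'
import numpy as np, cv2
from plant import r, vision, workorder
def pix(s,u,v,d=None):
    p=cv2.undistortPoints(np.array([[[u,v]]],float),s['K'],np.array(s['dist'],float))[0,0]
    d=s['range_z'][int(v),int(u)] if d is None else d
    return (s['cam_to_world']@np.array([p[0]*d,-p[1]*d,-d,1]))[:3]
def cloud(s):
    vv,uu=np.mgrid[0:384,0:512]
    p=cv2.undistortPoints(np.stack([uu,vv],-1).reshape(-1,1,2).astype(float),s['K'],np.array(s['dist'],float))[:,0]
    d=s['range_z'].reshape(-1)
    P=np.c_[p[:,0]*d,-p[:,1]*d,-d,np.ones(d.size)]@s['cam_to_world'].T
    return P[:,:3].reshape(384,512,3)
E
python3 - <<'E'
from h import *
a=vision.snapshot("scene");b=vision.snapshot("top")
np.savez('s0.npz',**a);np.savez('t0.npz',**b)
cv2.imwrite('pics/scene0.png',a['image']);cv2.imwrite('pics/top0.png',b['image'])
print(r.get_state(), r.tip_reach)
for s in(a,b):print(s['cam_to_world'])
E
```

```text
pics
{'clock': 0.1, 'q': array([ 1.15682193,  0.68985793, -0.1945289 ,  1.5662472 ,  0.15733215,
        0.90253327, -0.21507975]), 'qd': array([-0.00116453, -0.00125466,  0.00142198, -0.00119967, -0.00022163,
       -0.00121203, -0.00022855]), 'joint_torque': array([-3.69892470e-03, -5.28501427e+01, -1.27144296e+00, -1.53837365e+01,
       -5.25124627e-02,  1.96150133e-03,  6.43143522e-06]), 'tool_pos': array([ 0.27028426, -0.56284864,  0.21341493]), 'eef_rot': array([ 9.75027657e-01,  2.22081938e-01, -2.55398822e-04, -7.84922281e-04]), 'contact_force': array([ 0.01734154, -0.19566308, -0.14340947]), 'moment': array([-0.02878346, -0.02122866,  0.0340289 ]), 'finger_force': 0.0, 'opening': 1.0048799321103277} 0.008
[[ 0.12163963 -0.63708153  0.76113792  1.35252822]
 [ 0.99246411  0.08949284 -0.08370196 -0.08599131]
 [-0.01479142  0.76558354  0.64316643  0.83830842]
 [ 0.          0.          0.          1.        ]]
[[ 0.01288522  0.99362496 -0.11199737  0.43277936]
 [-0.99988007  0.01376607  0.00709514 -0.01094817]
 [ 0.00859167  0.11189252  0.99368317  1.40748764]
 [ 0.          0.          0.          1.        ]]
```

View pics/scene0.png

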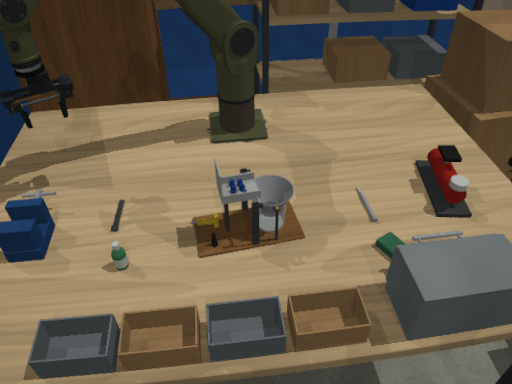

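View pics/top0.png

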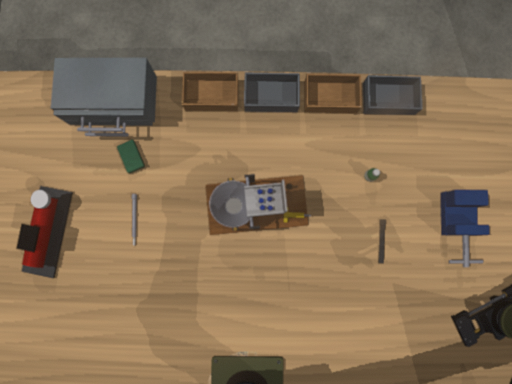

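The top view shows the feeder at about (257,205), with the funnel at (234,205) on the world +y side and the back plate at (286,198). Next I'll measure its pose.

```bash
python3 - <<'E'
from h import *
for f in('t0.npz','s0.npz'):
    s=dict(np.load(f));C=cloud(s);im=s['image'].astype(int)
    P=C.reshape(-1,3)
    near=(abs(P[:,0]-.5)<.35)&(abs(P[:,1])<.25)
    # board: z 4..12mm
    brd=P[near&(P[:,2]>.004)&(P[:,2]<.0125)]
    hi=P[near&(P[:,2]>.19)&(P[:,2]<.26)]
    print(f,len(brd),len(hi))
    for q in(brd,hi):
        if len(q)>3:
            rc=cv2.minAreaRect((q[:,:2]*1000).astype(np.float32));print(rc,q.mean(0),q.max(0),q.min(0))
    rim=P[near&(P[:,2]>.122)&(P[:,2]<.137)]
    print('rim',rim.min(0),rim.max(0))
s=dict(np.load('t0.npz'));
for u,v in[(207,184),(304,176),(308,229),(210,235)]:print(pix(s,u,v),pix(s,u,v,None)[2])
E
python3 - <<'E'
import cv2
a=cv2.imread('pics/top0.png')[160:250,190:325];b=cv2.imread('pics/scene0.png')[150:260,180:315]
cv2.imwrite('pics/crop0.png',cv2.vconcat([cv2.resize(a,(450,300),interpolation=2),cv2.resize(b,(450,300),interpolation=2)]))
E
```

```text
t0.npz 4711 90
((499.9898376464844, -0.0012664794921875), (699.8890380859375, 499.83740234375), 0.015250659547746181) [ 0.51335448 -0.02083537  0.00665004] [0.84991611 0.24998637 0.0124886 ] [ 0.15002202 -0.2498718   0.00400005]
((547.5932006835938, -86.85608673095703), (77.95381927490234, 4.265405654907227), 6.4932026863098145) [ 0.54621014 -0.08641776  0.22127325] [ 0.58625808 -0.08094861  0.2341758 ] [ 0.50892246 -0.09220189  0.19321988]
rim [ 0.46364438 -0.01229237  0.12202468] [0.60649917 0.10718048 0.13443332]
s0.npz 4444 98
((506.15106201171875, 0.0976104736328125), (497.9178771972656, 692.1435546875), 89.44873046875) [ 0.65245358 -0.03128402  0.00736553] [0.84999369 0.24894119 0.01249358] [ 0.15794837 -0.24997428  0.00400033]
((549.7904052734375, -89.15499877929688), (79.02299499511719, 4.202967166900635), 6.594803810119629) [ 0.55708592 -0.08889462  0.21675551] [ 0.58898532 -0.08281153  0.2317484 ] [ 0.51057383 -0.09538881  0.19046541]
rim [ 0.46493542 -0.07697674  0.12210174] [0.61268756 0.10457982 0.13639248]
[0.59694487 0.12522449 0.00982893] 0.009828932094063658
[ 0.62546263 -0.16032702  0.00385386] 0.003853855233279635
[ 0.46927841 -0.17262223  0.0024035 ] 0.002403500735857156
[4.48091773e-01 1.13840571e-01 3.97689430e-04] 0.00039768943048845706
```

View pics/crop0.png

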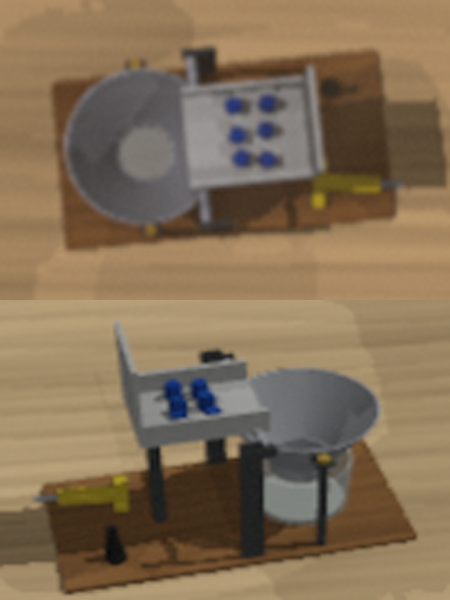

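Both views give the plate's top edge middle at about (0.5485, -0.088) with a yaw of 6.5°. That puts the hinge near (0.5385, -0.001) and the rim near (0.533, 0.044), which matches the measured rim extents. Now I'll go behind the plate with the gripper closed.

Call:
drive_tool([
  {"tx":0.3,"ty":0.5,"tz":0.4,"wz":0.13,"claw":-1},
  {"tx":0.6,"ty":0.9,"wz":0.13,"claw":-1},
  {"tx":0.6,"ty":0.9,"wz":0.13,"claw":-1},
  {"tx":0.6,"ty":0.9,"wz":0.13,"claw":-1},
  {"tx":0.6,"ty":0.9,"wz":0.13,"claw":-1},
  {"tx":0.6,"ty":0.9,"wz":0.13,"claw":-1},
  {"tx":0.6,"ty":0.9,"wz":0.13,"claw":-1},
  {"tx":0.6,"ty":0.9,"wz":0.13,"claw":-1},
])

```text
validation failed for argument at $.ta...
```

Call:
drive_tool([
  {"tx":0.3,"ty":0.5,"tz":0.4,"wx":0.0,"wy":0.0,"wz":0.13,"claw":-1.0},
  {"tx":0.6,"ty":0.9,"tz":0.0,"wx":0.0,"wy":0.0,"wz":0.13,"claw":-1.0},
  {"tx":0.6,"ty":0.9,"tz":0.0,"wx":0.0,"wy":0.0,"wz":0.13,"claw":-1.0},
  {"tx":0.6,"ty":0.9,"tz":0.0,"wx":0.0,"wy":0.0,"wz":0.13,"claw":-1.0},
  {"tx":0.6,"ty":0.9,"tz":0.0,"wx":0.0,"wy":0.0,"wz":0.13,"claw":-1.0},
  {"tx":0.6,"ty":0.9,"tz":0.0,"wx":0.0,"wy":0.0,"wz":0.13,"claw":-1.0},
  {"tx":0.6,"ty":0.9,"tz":0.0,"wx":0.0,"wy":0.0,"wz":0.13,"claw":-1.0},
  {"tx":0.6,"ty":0.9,"tz":0.0,"wx":0.0,"wy":0.0,"wz":0.13,"claw":-1.0},
])

```text
clock: 0.9
tool_pos: [0.4059, -0.3582, 0.2259]
eef_rot: [0.717, 0.697, -0.0, -0.0]
contact_force: [-0.3, 0.2, 0.0]
opening: 0.299
finger_force: 0.0
```

Call:
drive_tool([
  {"tx":0.61,"ty":0.95,"tz":0.0,"wx":0.0,"wy":0.0,"wz":0.07,"claw":-1.0},
  {"tx":0.61,"ty":0.95,"tz":0.0,"wx":0.0,"wy":0.0,"wz":0.065,"claw":-1.0},
  {"tx":0.61,"ty":0.95,"tz":0.0,"wx":0.0,"wy":0.0,"wz":0.0,"claw":-1.0},
  {"tx":0.61,"ty":0.95,"tz":0.0,"wx":0.0,"wy":0.0,"wz":0.0,"claw":-1.0},
  {"tx":0.61,"ty":0.95,"tz":0.0,"wx":0.0,"wy":0.0,"wz":0.0,"claw":-1.0},
  {"tx":0.61,"ty":0.95,"tz":0.0,"wx":0.0,"wy":0.0,"wz":0.0,"claw":-1.0},
  {"tx":0.61,"ty":0.8,"tz":0.0,"wx":0.0,"wy":0.0,"wz":0.0,"claw":-1.0},
  {"tx":0.61,"ty":0.5,"tz":0.0,"wx":0.0,"wy":0.0,"wz":0.0,"claw":-1.0},
])

```text
clock: 1.7
tool_pos: [0.5525, -0.1467, 0.226]
eef_rot: [0.667, 0.745, 0.0, -0.001]
contact_force: [0.1, -1.1, 0.2]
opening: 0.002
finger_force: 0.0
```

```bash
python3 - <<'E'
from h import *
print(r.get_state())
for n in("scene","wrist"):
    s=vision.snapshot(n);np.savez(n[0]+'1.npz',**s)
    im=s['image']
    if n=="scene": a=cv2.resize(im[90:270,150:350],(500,450),interpolation=2)
    else: b=cv2.resize(im,(300,225))
    if n=="wrist": print(s['cam_to_world'])
c=np.zeros((450,300,3),np.uint8);c[:225]=b
cv2.imwrite('pics/p1.png',cv2.hconcat([a,c]))
E
```

```text
{'clock': 1.7, 'q': array([ 0.48170071,  0.63910819, -0.51471425,  1.70561258,  0.38300418,
        0.89948325, -0.07993665]), 'qd': array([-0.38628668,  0.17603618,  0.06195734, -0.41167271,  0.00595896,
        0.22319704, -0.23556895]), 'joint_torque': array([  1.36315037, -49.0643549 ,  -5.14697358, -13.33000481,
        -0.12648028,  -0.2140635 ,   0.15004121]), 'tool_pos': array([ 0.55248124, -0.14670434,  0.22595269]), 'eef_rot': array([ 6.67068251e-01,  7.44996328e-01,  1.89704972e-04, -6.19091254e-04]), 'contact_force': array([ 0.08881156, -1.13373062,  0.1556167 ]), 'moment': array([-0.04473127, -0.15448237, -0.04781749]), 'finger_force': 0.0, 'opening': 0.0021531662943390325}
[[ 0.9934657  -0.10739258 -0.03863591  0.54640622]
 [ 0.11403891  0.94765605  0.29823338 -0.06610768]
 [ 0.0045855  -0.30069063  0.95371071  0.39690642]
 [ 0.          0.          0.          1.        ]]
```

View pics/p1.png

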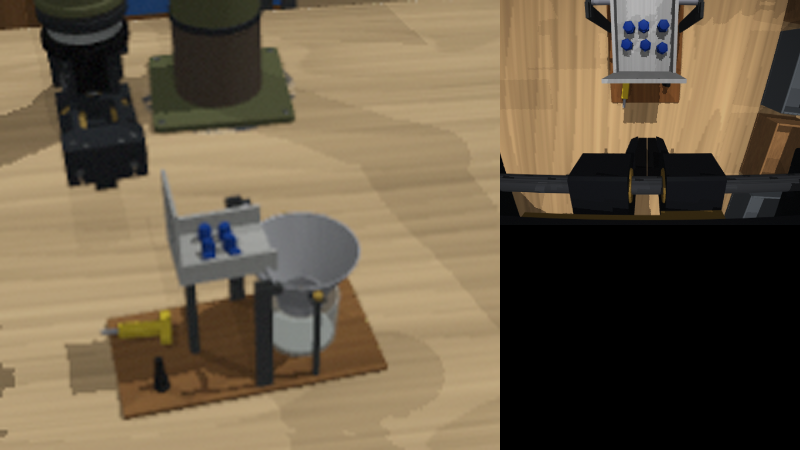

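The fingertips hang aligned behind the plate, whose top edge is at about (645,78) in the wrist view. All six caps are still standing. I'll fit the edge from the wrist view.

```bash
python3 - <<'E'
from h import *
s=dict(np.load('w1.npz'));P=cloud(s).reshape(-1,3)
near=(abs(P[:,0]-.5485)<.06)&(abs(P[:,1]+.088)<.03)&(P[:,2]>.22)&(P[:,2]<.24)
q=P[near];print(len(q),cv2.minAreaRect((q[:,:2]*1000).astype(np.float32)),np.median(q,0),q[:,2].max())
f=P[(abs(P[:,0]-.5525)<.05)&(P[:,1]<-.11)&(P[:,1]>-.19)&(P[:,2]>.21)&(P[:,2]<.26)]
print(len(f),f.min(0),f.max(0),cv2.minAreaRect((f[:,:2]*1000).astype(np.float32)))
c,sn=np.cos(np.radians(6.5)),np.sin(np.radians(6.5))
h=np.array([.5385,-.0006])
prev=None
for th in np.r_[0:1.31:.1]:
    for (a,b,o) in((-90,72,0),(-86,85,0)):
        print(round(th,2),(a*np.cos(th)+b*np.sin(th)).round(1),(-a*np.sin(th)+b*np.cos(th)).round(1),end=' | ')
    print()
E
```

```text
1302 ((546.8994140625, -88.28424835205078), (78.54263305664062, 3.912191390991211), 6.4780354499816895) [ 0.54712463 -0.08803018  0.22953605] 0.2323008972550414
413 [ 0.54094602 -0.13724914  0.25030761] [ 0.56864077 -0.13172969  0.25996339] ((554.8884887695312, -134.74754333496094), (27.874971389770508, 3.5249602794647217), 6.986839294433594)
0.0 -90.0 72.0 | 0.0 -86.0 85.0 | 
0.1 -82.4 80.6 | 0.1 -77.1 93.2 | 
0.2 -73.9 88.4 | 0.2 -67.4 100.4 | 
0.3 -64.7 95.4 | 0.3 -57.0 106.6 | 
0.4 -54.9 101.4 | 0.4 -46.1 111.8 | 
0.5 -44.5 106.3 | 0.5 -34.7 115.8 | 
0.6 -33.6 110.2 | 0.6 -23.0 118.7 | 
0.7 -22.5 113.0 | 0.7 -11.0 120.4 | 
0.8 -11.1 114.7 | 0.8 1.1 120.9 | 
0.9 0.5 115.3 | 0.9 13.1 120.2 | 
1.0 12.0 114.6 | 1.0 25.1 118.3 | 
1.1 23.3 112.9 | 1.1 36.7 115.2 | 
1.2 34.5 110.0 | 1.2 48.1 111.0 | 
1.3 45.3 106.0 | 1.3 58.9 105.6 |
```

Call:
drive_tool([
  {"tx":-0.02,"ty":0.18,"tz":0.0,"wx":0.0,"wy":0.0,"wz":0.0,"claw":-1.0},
  {"tx":-0.02,"ty":0.18,"tz":0.0,"wx":0.0,"wy":0.0,"wz":0.0,"claw":-1.0},
  {"tx":-0.02,"ty":0.18,"tz":0.0,"wx":0.0,"wy":0.0,"wz":0.0,"claw":-1.0},
  {"tx":-0.02,"ty":0.18,"tz":0.0,"wx":0.0,"wy":0.0,"wz":0.0,"claw":-1.0},
  {"tx":-0.02,"ty":0.18,"tz":0.0,"wx":0.0,"wy":0.0,"wz":0.0,"claw":-1.0},
  {"tx":-0.02,"ty":0.18,"tz":0.0,"wx":0.0,"wy":0.0,"wz":0.0,"claw":-1.0},
  {"tx":-0.02,"ty":0.18,"tz":0.0,"wx":0.0,"wy":0.0,"wz":0.0,"claw":-1.0},
  {"tx":-0.02,"ty":0.1,"tz":0.0,"wx":0.0,"wy":0.0,"wz":0.0,"claw":-1.0},
])

```text
clock: 2.6
tool_pos: [0.5472, -0.1078, 0.2262]
eef_rot: [0.668, 0.744, 0.0, -0.0]
contact_force: [0.2, 0.2, -0.5]
opening: 0.005
finger_force: 0.0
```

Call:
drive_tool([
  {"tx":-0.01,"ty":0.1,"tz":0.0,"wx":0.0,"wy":0.0,"wz":0.0,"claw":-1.0},
  {"tx":-0.01,"ty":0.1,"tz":0.0,"wx":0.0,"wy":0.0,"wz":0.0,"claw":-1.0},
  {"tx":-0.008,"ty":0.067,"tz":0.05,"wx":0.0,"wy":0.0,"wz":0.0,"claw":-1.0},
  {"tx":-0.008,"ty":0.067,"tz":0.07,"wx":0.0,"wy":0.0,"wz":0.0,"claw":-1.0},
  {"tx":-0.008,"ty":0.067,"tz":0.07,"wx":0.0,"wy":0.0,"wz":0.0,"claw":-1.0},
  {"tx":-0.008,"ty":0.067,"tz":0.07,"wx":0.0,"wy":0.0,"wz":0.0,"claw":-1.0},
  {"tx":-0.008,"ty":0.067,"tz":0.07,"wx":0.0,"wy":0.0,"wz":0.0,"claw":-1.0},
  {"tx":-0.008,"ty":0.067,"tz":0.07,"wx":0.0,"wy":0.0,"wz":0.0,"claw":-1.0},
])

```text
clock: 3.4
tool_pos: [0.5452, -0.0904, 0.2383]
eef_rot: [0.668, 0.744, 0.0, 0.0]
contact_force: [-0.2, 0.4, 0.3]
opening: 0.006
finger_force: 0.0
```

```bash
python3 - <<'E'
from h import *
s=vision.snapshot("scene");im=s['image'];print(r.get_state()['contact_force'],r.get_state()['tool_pos'])
a=cv2.resize(im[150:220,190:310],(800,467),interpolation=2)
cv2.imwrite('pics/p2.png',a)
E
```

```text
[0.84005687 0.58036301 0.76227315] [ 0.5454175  -0.08988168  0.23871765]
```

View pics/p2.png

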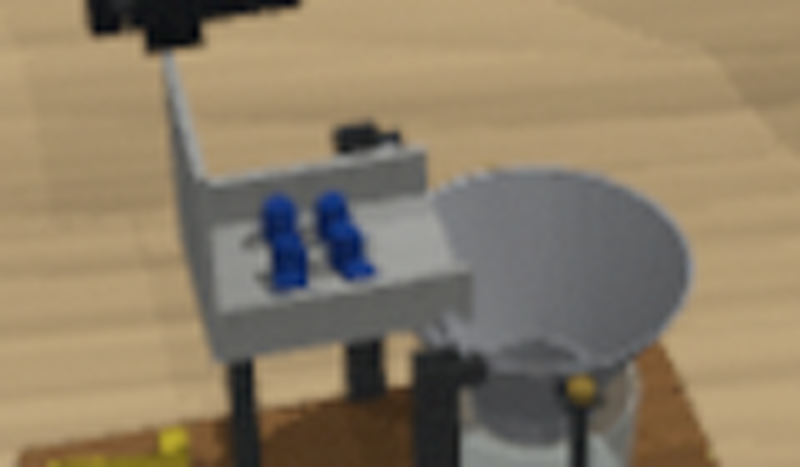

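The tray is still level and the tip sits above the plate edge, so the fingers are thinner than I assumed. I'll back off, go lower and touch first.

Call:
drive_tool([
  {"tx":0.03,"ty":-0.25,"tz":0.05,"wx":0.0,"wy":0.0,"wz":0.0,"claw":-1.0},
  {"tx":0.03,"ty":-0.25,"tz":0.0,"wx":0.0,"wy":0.0,"wz":0.0,"claw":-1.0},
  {"tx":0.03,"ty":-0.25,"tz":0.0,"wx":0.0,"wy":0.0,"wz":0.0,"claw":-1.0},
  {"tx":0.01,"ty":-0.15,"tz":0.0,"wx":0.0,"wy":0.0,"wz":0.0,"claw":-1.0},
  {"tx":0.0,"ty":0.0,"tz":-0.3,"wx":0.0,"wy":0.0,"wz":0.0,"claw":-1.0},
  {"tx":0.0,"ty":0.0,"tz":-0.3,"wx":0.0,"wy":0.0,"wz":0.0,"claw":-1.0},
  {"tx":0.0,"ty":0.0,"tz":-0.3,"wx":0.0,"wy":0.0,"wz":0.0,"claw":-1.0},
  {"tx":0.0,"ty":0.0,"tz":0.0,"wx":0.0,"wy":0.0,"wz":0.0,"claw":-1.0},
])

```text
clock: 4.25
tool_pos: [0.5469, -0.1171, 0.2108]
eef_rot: [0.668, 0.744, -0.001, -0.001]
contact_force: [-0.5, 0.1, 0.2]
opening: 0.007
finger_force: 0.0
```

Call:
drive_tool([
  {"tx":-0.01,"ty":0.1,"tz":0.0,"wx":0.0,"wy":0.0,"wz":0.0,"claw":-1.0},
  {"tx":-0.01,"ty":0.1,"tz":0.0,"wx":0.0,"wy":0.0,"wz":0.0,"claw":-1.0},
  {"tx":-0.01,"ty":0.06,"tz":0.0,"wx":0.0,"wy":0.0,"wz":0.0,"claw":-1.0},
  {"tx":-0.01,"ty":0.06,"tz":0.0,"wx":0.0,"wy":0.0,"wz":0.0,"claw":-1.0},
  {"tx":-0.01,"ty":0.06,"tz":0.0,"wx":0.0,"wy":0.0,"wz":0.0,"claw":-1.0},
  {"tx":-0.01,"ty":0.06,"tz":0.0,"wx":0.0,"wy":0.0,"wz":0.0,"claw":-1.0},
  {"tx":0.0,"ty":0.06,"tz":0.0,"wx":0.0,"wy":0.0,"wz":0.0,"claw":-1.0},
  {"tx":0.0,"ty":0.06,"tz":0.0,"wx":0.0,"wy":0.0,"wz":0.0,"claw":-1.0},
])

```text
clock: 5.05
tool_pos: [0.5464, -0.1006, 0.2127]
eef_rot: [0.668, 0.744, 0.0, 0.0]
contact_force: [-0.2, 0.2, 0.3]
opening: 0.006
finger_force: 0.0
```

Call:
drive_tool([
  {"tx":-0.01,"ty":0.06,"tz":0.0,"wx":0.0,"wy":0.0,"wz":0.0,"claw":-1.0},
  {"tx":-0.01,"ty":0.06,"tz":0.0,"wx":0.0,"wy":0.0,"wz":0.0,"claw":-1.0},
  {"tx":-0.01,"ty":0.06,"tz":0.0,"wx":0.0,"wy":0.0,"wz":0.0,"claw":-1.0},
  {"tx":-0.01,"ty":0.06,"tz":0.0,"wx":0.0,"wy":0.0,"wz":0.0,"claw":-1.0},
  {"tx":0.0,"ty":0.04,"tz":0.0,"wx":0.0,"wy":0.0,"wz":0.0,"claw":-1.0},
  {"tx":0.0,"ty":0.04,"tz":0.0,"wx":0.0,"wy":0.0,"wz":0.0,"claw":-1.0},
  {"tx":0.0,"ty":0.0,"tz":0.0,"wx":0.0,"wy":0.0,"wz":0.0,"claw":-1.0},
  {"tx":0.0,"ty":0.0,"tz":0.0,"wx":0.0,"wy":0.0,"wz":0.0,"claw":-1.0},
])

```text
clock: 5.85
tool_pos: [0.5452, -0.0912, 0.2126]
eef_rot: [0.668, 0.744, -0.0, 0.0]
contact_force: [0.5, 0.2, 0.5]
opening: 0.005
finger_force: 0.0
```

```bash
python3 - <<'E'
from h import *
s=vision.snapshot("scene");w=vision.snapshot("wrist");np.savez('w2.npz',**w)
print(r.get_state()['contact_force'],r.get_state()['tool_pos'])
a=cv2.resize(s['image'][140:220,190:290],(450,360),interpolation=2)
b=cv2.resize(w['image'],(350,262)); c=np.zeros((360,350,3),np.uint8);c[:262]=b
cv2.imwrite('pics/p3.png',cv2.hconcat([a,c]))
P=cloud(s);m=P.reshape(-1,3)
q=m[(abs(m[:,0]-.547)<.06)&(abs(m[:,1]+.08)<.04)&(m[:,2]>.19)&(m[:,2]<.26)];print(len(q),np.c_[q.min(0),q.max(0)])
E
```

```text
[0.31079282 0.51798382 0.00249647] [ 0.54518831 -0.09123032  0.21261665]
97 [[ 0.51767096  0.58761199]
 [-0.10030095 -0.08075786]
 [ 0.19032829  0.24812112]]
```

View pics/p3.png

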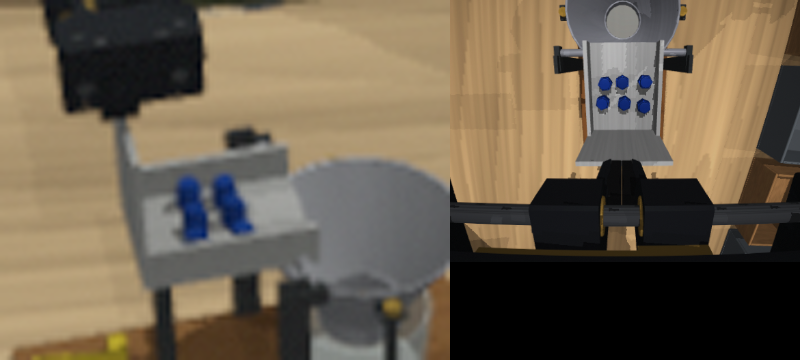

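```bash
python3 - <<'E'
from h import *
c,sn=np.cos(np.radians(6.5)),np.sin(np.radians(6.5))
def loc(P):
    d=P-np.array([.537,-.0006,.145]);return np.c_[d[:,0]*c+d[:,1]*sn,-d[:,0]*sn+d[:,1]*c,d[:,2]]*1000
for f in('w1.npz','w2.npz'):
    s=dict(np.load(f));L=loc(cloud(s).reshape(-1,3))
    print(f)
    for x0 in(-30,30):
        m=(abs(L[:,0]-x0)<6)&(abs(L[:,1]+85)<30)&(L[:,2]>5)&(L[:,2]<115)
        q=L[m]
        for z in range(5,115,10):
            k=q[(q[:,2]>=z)&(q[:,2]<z+10)]
            if len(k):print(x0,z,len(k),np.percentile(k[:,1],[5,50,95]).round(1))
    fg=L[(abs(L[:,0])<20)&(L[:,1]<-80)&(L[:,1]>-160)&(L[:,2]>60)]
    for z in range(60,150,10):
        k=fg[(fg[:,2]>=z)&(fg[:,2]<z+10)]
        if len(k):print('f',z,len(k),k[:,1].max().round(1),k[:,1].min().round(1))
E
```

```text
w1.npz
-30 5 119 [-86.5 -72.8 -56.4]
-30 15 155 [-86.5 -69.7 -55.4]
-30 25 17 [-86.6 -86.5 -86.4]
-30 35 32 [-86.6 -86.5 -86.4]
-30 45 23 [-86.5 -86.5 -86.4]
-30 55 38 [-86.5 -86.4 -86.3]
-30 65 41 [-86.6 -86.4 -86.3]
-30 75 139 [-90.  -87.3 -86.4]
-30 85 58 [-89.9 -88.3 -86.7]
30 5 116 [-86.5 -71.3 -56.9]
30 15 184 [-86.5 -66.9 -55.9]
30 25 17 [-86.6 -86.5 -86.5]
30 35 29 [-86.6 -86.5 -86.4]
30 45 25 [-86.5 -86.4 -86.4]
30 55 40 [-86.6 -86.5 -86.4]
30 65 42 [-86.5 -86.5 -86.4]
30 75 156 [-90.  -87.8 -86.4]
30 85 43 [-89.9 -88.3 -86.7]
f 60 135 -86.4 -86.7
f 70 141 -86.3 -86.7
f 80 595 -86.3 -90.2
f 100 158 -133.7 -136.3
f 110 538 -133.4 -137.0
f 120 821 -133.1 -153.2
f 130 672 -133.1 -142.5
f 140 758 -133.2 -142.5
w2.npz
-30 5 147 [-86.9 -80.9 -57. ]
-30 15 180 [-87.  -77.3 -56.1]
-30 25 83 [-87.1 -86.6 -86.3]
-30 35 86 [-87.  -86.7 -86.3]
-30 45 99 [-87.  -86.7 -86.3]
-30 55 122 [-87.  -86.6 -86.2]
-30 65 144 [-87.  -86.6 -86.3]
-30 75 234 [-90.  -86.9 -86.2]
-30 85 66 [-90.2 -88.1 -86.5]
30 5 148 [-86.9 -78.  -56.8]
30 15 235 [-86.8 -74.1 -56.3]
30 25 76 [-86.9 -86.6 -86.4]
30 35 89 [-86.9 -86.6 -86.3]
30 45 106 [-87.  -86.6 -86.3]
30 55 126 [-87.1 -86.7 -86.1]
30 65 139 [-87.  -86.7 -86.2]
30 75 231 [-89.8 -86.8 -86.2]
30 85 60 [-89.7 -88.1 -86.2]
f 60 444 -85.9 -87.5
f 70 498 -86.0 -87.4
f 80 317 -85.7 -91.5
f 90 345 -80.2 -84.2
f 100 595 -80.0 -97.4
f 110 845 -80.1 -100.2
f 120 633 -80.0 -83.5
f 130 1078 -80.1 -101.5
f 140 129 -80.0 -101.5
```

```bash
python3 - <<'E'
from h import *
c,sn=np.cos(np.radians(6.5)),np.sin(np.radians(6.5))
def loc(P):
    d=P-np.array([.537,-.0006,.145]);return np.c_[d[:,0]*c+d[:,1]*sn,-d[:,0]*sn+d[:,1]*c,d[:,2]]*1000
s=dict(np.load('w1.npz'));C=cloud(s)
for u in(238,245,260,268):
  for v in range(226,300,6):print(u,v,s['image'][v,u],s['range_z'][v,u].round(3),loc(C[v,u][None])[0].round(0))
E
```

```text
238 226 [ 99 142 175] 0.431 [ -14. -240. -145.]
238 232 [ 98 142 174] 0.435 [ -14. -250. -146.]
238 238 [12 11 12] 0.158 [  -4. -136.  108.]
238 244 [12 11 11] 0.151 [  -4. -136.  115.]
238 250 [10  9 10] 0.146 [  -3. -136.  121.]
238 256 [12 12 11] 0.139 [  -3. -135.  128.]
238 262 [12 11 11] 0.135 [  -3. -136.  133.]
238 268 [12 11 12] 0.129 [  -3. -135.  138.]
238 274 [12 12 11] 0.126 [  -3. -136.  142.]
238 280 [10 10 10] 0.122 [  -2. -136.  146.]
238 286 [9 9 8] 0.117 [  -2. -135.  151.]
238 292 [9 9 9] 0.119 [  -2. -138.  150.]
238 298 [8 8 9] 0.12 [  -2. -141.  150.]
245 226 [ 96 138 170] 0.432 [  -4. -241. -146.]
245 232 [ 98 142 174] 0.433 [  -4. -249. -144.]
245 238 [11 11 11] 0.157 [  -0. -135.  110.]
245 244 [12 11 11] 0.152 [  -0. -136.  115.]
245 250 [11 11 11] 0.145 [  -0. -136.  121.]
245 256 [11 11 11] 0.14 [   0. -136.  127.]
245 262 [12 12 11] 0.134 [   0. -135.  133.]
245 268 [12 11 12] 0.13 [   0. -136.  137.]
245 274 [10 10  9] 0.126 [   0. -136.  142.]
245 280 [11 11 11] 0.121 [   0. -135.  147.]
245 286 [8 8 8] 0.117 [   0. -135.  151.]
245 292 [9 8 7] 0.118 [
[... 516 characters left out ...]
260 286 [10  9  9] 0.118 [   6. -136.  150.]
260 292 [9 9 9] 0.119 [   6. -138.  150.]
260 298 [9 8 8] 0.119 [   6. -141.  151.]
268 226 [109 155 191] 0.431 [  28. -241. -145.]
268 232 [100 143 175] 0.433 [  28. -249. -144.]
268 238 [15 13 13] 0.154 [  11. -134.  112.]
268 244 [15 14 15] 0.148 [  11. -134.  118.]
268 250 [15 13 13] 0.142 [  11. -134.  124.]
268 256 [11 10 10] 0.14 [  10. -136.  127.]
268 262 [7 6 6] 0.135 [  10. -136.  132.]
268 268 [7 7 7] 0.129 [  10. -135.  139.]
268 274 [7 7 7] 0.124 [   9. -135.  143.]
268 280 [7 6 6] 0.122 [   9. -136.  146.]
268 286 [8 8 7] 0.118 [   9. -136.  150.]
268 292 [10  9 10] 0.119 [   9. -139.  150.]
268 298 [9 9 9] 0.118 [   9. -140.  151.]
```

Depth shows the closed fingertips end about 23 mm above the reported TCP, and their front face is 11 mm ahead of it. So the tip is just above the plate edge and nothing has been touched. I'll correct for this.

Call:
drive_tool([
  {"tx":0.03,"ty":-0.25,"tz":0.03,"wx":0.0,"wy":0.0,"wz":0.0,"claw":-1.0},
  {"tx":0.03,"ty":-0.25,"tz":0.0,"wx":0.0,"wy":0.0,"wz":0.0,"claw":-1.0},
  {"tx":0.02,"ty":-0.25,"tz":0.0,"wx":0.0,"wy":0.0,"wz":0.0,"claw":-1.0},
  {"tx":0.0,"ty":0.0,"tz":-0.3,"wx":0.0,"wy":0.0,"wz":0.0,"claw":-1.0},
  {"tx":0.0,"ty":0.0,"tz":-0.3,"wx":0.0,"wy":0.0,"wz":0.0,"claw":-1.0},
  {"tx":0.0,"ty":0.0,"tz":-0.3,"wx":0.0,"wy":0.0,"wz":0.0,"claw":-1.0},
  {"tx":0.0,"ty":0.0,"tz":0.0,"wx":0.0,"wy":0.0,"wz":0.0,"claw":-1.0},
  {"tx":0.0,"ty":0.0,"tz":0.0,"wx":0.0,"wy":0.0,"wz":0.0,"claw":-1.0},
])

```text
clock: 6.75
tool_pos: [0.5474, -0.1132, 0.1861]
eef_rot: [0.668, 0.744, -0.0, -0.0]
contact_force: [0.5, -0.1, 0.1]
opening: 0.007
finger_force: 0.0
```

Call:
drive_tool([
  {"tx":-0.01,"ty":0.06,"tz":0.0,"wx":0.0,"wy":0.0,"wz":0.0,"claw":-1.0},
  {"tx":-0.01,"ty":0.06,"tz":0.0,"wx":0.0,"wy":0.0,"wz":0.0,"claw":-1.0},
  {"tx":-0.01,"ty":0.06,"tz":0.0,"wx":0.0,"wy":0.0,"wz":0.0,"claw":-1.0},
  {"tx":-0.01,"ty":0.06,"tz":0.0,"wx":0.0,"wy":0.0,"wz":0.0,"claw":-1.0},
  {"tx":0.0,"ty":0.06,"tz":0.0,"wx":0.0,"wy":0.0,"wz":0.0,"claw":-1.0},
  {"tx":0.0,"ty":0.06,"tz":0.0,"wx":0.0,"wy":0.0,"wz":0.0,"claw":-1.0},
  {"tx":0.0,"ty":0.04,"tz":0.0,"wx":0.0,"wy":0.0,"wz":0.0,"claw":-1.0},
  {"tx":0.0,"ty":0.0,"tz":0.0,"wx":0.0,"wy":0.0,"wz":0.0,"claw":-1.0},
])

```text
clock: 7.55
tool_pos: [0.5465, -0.1013, 0.1866]
eef_rot: [0.668, 0.744, 0.0, 0.0]
contact_force: [0.6, 0.5, 0.2]
opening: 0.004
finger_force: 0.0
```

Call:
drive_tool([
  {"tx":-0.007,"ty":0.07,"tz":0.03,"wx":0.0,"wy":0.0,"wz":0.0,"claw":-1.0},
  {"tx":-0.007,"ty":0.07,"tz":0.05,"wx":0.0,"wy":0.0,"wz":0.0,"claw":-1.0},
  {"tx":-0.007,"ty":0.065,"tz":0.065,"wx":0.0,"wy":0.0,"wz":0.0,"claw":-1.0},
  {"tx":-0.007,"ty":0.065,"tz":0.065,"wx":0.0,"wy":0.0,"wz":0.0,"claw":-1.0},
  {"tx":-0.007,"ty":0.065,"tz":0.065,"wx":0.0,"wy":0.0,"wz":0.0,"claw":-1.0},
  {"tx":-0.007,"ty":0.065,"tz":0.065,"wx":0.0,"wy":0.0,"wz":0.0,"claw":-1.0},
  {"tx":-0.007,"ty":0.065,"tz":0.065,"wx":0.0,"wy":0.0,"wz":0.0,"claw":-1.0},
  {"tx":-0.007,"ty":0.065,"tz":0.065,"wx":0.0,"wy":0.0,"wz":0.0,"claw":-1.0},
])

```text
clock: 8.35
tool_pos: [0.5447, -0.0877, 0.2012]
eef_rot: [0.669, 0.743, -0.001, 0.001]
contact_force: [-1.1, -5.4, 2.6]
opening: 0.004
finger_force: 2.9
```

Contact is good at about 5 N, so I'll follow the arc.

Call:
drive_tool([
  {"tx":-0.008,"ty":0.075,"tz":0.055,"wx":0.0,"wy":0.0,"wz":0.0,"claw":-1.0},
  {"tx":-0.008,"ty":0.075,"tz":0.055,"wx":0.0,"wy":0.0,"wz":0.0,"claw":-1.0},
  {"tx":-0.008,"ty":0.075,"tz":0.055,"wx":0.0,"wy":0.0,"wz":0.0,"claw":-1.0},
  {"tx":-0.008,"ty":0.075,"tz":0.055,"wx":0.0,"wy":0.0,"wz":0.0,"claw":-1.0},
  {"tx":-0.008,"ty":0.075,"tz":0.055,"wx":0.0,"wy":0.0,"wz":0.0,"claw":-1.0},
  {"tx":-0.008,"ty":0.075,"tz":0.055,"wx":0.0,"wy":0.0,"wz":0.0,"claw":-1.0},
  {"tx":-0.008,"ty":0.075,"tz":0.05,"wx":0.0,"wy":0.0,"wz":0.0,"claw":-1.0},
  {"tx":-0.008,"ty":0.075,"tz":0.05,"wx":0.0,"wy":0.0,"wz":0.0,"claw":-1.0},
])

```text
clock: 9.15
tool_pos: [0.5428, -0.0702, 0.2145]
eef_rot: [0.669, 0.743, -0.001, 0.001]
contact_force: [-1.5, -6.2, 5.3]
opening: 0.005
finger_force: 4.1
```

Call:
drive_tool([
  {"tx":-0.009,"ty":0.083,"tz":0.045,"wx":0.0,"wy":0.0,"wz":0.0,"claw":-1.0},
  {"tx":-0.009,"ty":0.083,"tz":0.045,"wx":0.0,"wy":0.0,"wz":0.0,"claw":-1.0},
  {"tx":-0.009,"ty":0.083,"tz":0.04,"wx":0.0,"wy":0.0,"wz":0.0,"claw":-1.0},
  {"tx":-0.009,"ty":0.083,"tz":0.04,"wx":0.0,"wy":0.0,"wz":0.0,"claw":-1.0},
  {"tx":-0.009,"ty":0.083,"tz":0.04,"wx":0.0,"wy":0.0,"wz":0.0,"claw":-1.0},
  {"tx":-0.009,"ty":0.083,"tz":0.04,"wx":0.0,"wy":0.0,"wz":0.0,"claw":-1.0},
  {"tx":-0.009,"ty":0.083,"tz":0.035,"wx":0.0,"wy":0.0,"wz":0.0,"claw":-1.0},
  {"tx":-0.009,"ty":0.083,"tz":0.035,"wx":0.0,"wy":0.0,"wz":0.0,"claw":-1.0},
])

```text
clock: 9.95
tool_pos: [0.5406, -0.0498, 0.2245]
eef_rot: [0.669, 0.743, -0.001, 0.001]
contact_force: [-2.5, -5.4, 8.8]
opening: 0.008
finger_force: 4.8
```

Call:
drive_tool([
  {"tx":-0.01,"ty":0.09,"tz":0.03,"wx":0.0,"wy":0.0,"wz":0.0,"claw":-1.0},
  {"tx":-0.01,"ty":0.09,"tz":0.025,"wx":0.0,"wy":0.0,"wz":0.0,"claw":-1.0},
  {"tx":-0.01,"ty":0.09,"tz":0.025,"wx":0.0,"wy":0.0,"wz":0.0,"claw":-1.0},
  {"tx":-0.01,"ty":0.09,"tz":0.02,"wx":0.0,"wy":0.0,"wz":0.0,"claw":-1.0},
  {"tx":-0.01,"ty":0.09,"tz":0.02,"wx":0.0,"wy":0.0,"wz":0.0,"claw":-1.0},
  {"tx":-0.01,"ty":0.09,"tz":0.02,"wx":0.0,"wy":0.0,"wz":0.0,"claw":-1.0},
  {"tx":-0.01,"ty":0.09,"tz":0.015,"wx":0.0,"wy":0.0,"wz":0.0,"claw":-1.0},
  {"tx":-0.01,"ty":0.09,"tz":0.01,"wx":0.0,"wy":0.0,"wz":0.0,"claw":-1.0},
])

```text
clock: 10.75
tool_pos: [0.5382, -0.0271, 0.2301]
eef_rot: [0.669, 0.744, -0.0, 0.001]
contact_force: [-4.1, -4.9, 15.6]
opening: 0.007
finger_force: 7.0
```

```bash
python3 - <<'E'
from h import *
s=vision.snapshot("scene");w=vision.snapshot("wrist");np.savez('w3.npz',**w);np.savez('s3.npz',**s)
print(r.get_state()['contact_force'],r.get_state()['tool_pos'])
a=cv2.resize(s['image'][130:230,190:315],(450,360),interpolation=2)
b=cv2.resize(w['image'],(350,262)); c=np.zeros((360,350,3),np.uint8);c[:262]=b
cv2.imwrite('pics/p4.png',cv2.hconcat([a,c]))
E
```

```text
[-3.26582552 -3.73094216 14.5019332 ] [ 0.53815727 -0.02639173  0.23024891]
```

View pics/p4.png

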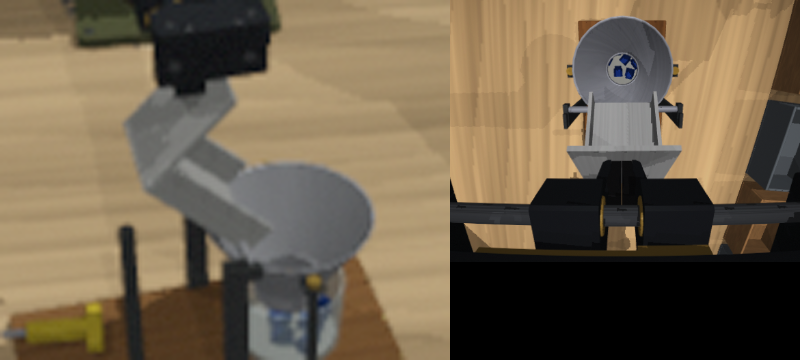

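The caps have started dropping, with three visible through the neck at (623,68). I'll go further to make sure all of them leave the tray.

Call:
drive_tool([
  {"tx":-0.01,"ty":0.09,"tz":0.02,"wx":0.0,"wy":0.0,"wz":0.0,"claw":-1.0},
  {"tx":-0.01,"ty":0.09,"tz":0.02,"wx":0.0,"wy":0.0,"wz":0.0,"claw":-1.0},
  {"tx":-0.01,"ty":0.09,"tz":0.01,"wx":0.0,"wy":0.0,"wz":0.0,"claw":-1.0},
  {"tx":-0.01,"ty":0.09,"tz":0.01,"wx":0.0,"wy":0.0,"wz":0.0,"claw":-1.0},
  {"tx":-0.01,"ty":0.09,"tz":0.01,"wx":0.0,"wy":0.0,"wz":0.0,"claw":-1.0},
  {"tx":-0.01,"ty":0.09,"tz":0.0,"wx":0.0,"wy":0.0,"wz":0.0,"claw":-1.0},
  {"tx":-0.01,"ty":0.09,"tz":0.0,"wx":0.0,"wy":0.0,"wz":0.0,"claw":-1.0},
  {"tx":-0.01,"ty":0.09,"tz":0.0,"wx":0.0,"wy":0.0,"wz":0.0,"claw":-1.0},
])

```text
clock: 11.65
tool_pos: [0.5356, -0.0037, 0.2315]
eef_rot: [0.668, 0.744, 0.0, 0.0]
contact_force: [-2.3, -1.5, 7.9]
opening: 0.004
finger_force: 3.7
```

Call:
drive_tool([
  {"tx":-0.01,"ty":0.09,"tz":-0.005,"wx":0.0,"wy":0.0,"wz":0.0,"claw":-1.0},
  {"tx":-0.01,"ty":0.09,"tz":-0.01,"wx":0.0,"wy":0.0,"wz":0.0,"claw":-1.0},
  {"tx":-0.01,"ty":0.09,"tz":-0.01,"wx":0.0,"wy":0.0,"wz":0.0,"claw":-1.0},
  {"tx":-0.01,"ty":0.09,"tz":-0.015,"wx":0.0,"wy":0.0,"wz":0.0,"claw":-1.0},
  {"tx":-0.01,"ty":0.09,"tz":-0.015,"wx":0.0,"wy":0.0,"wz":0.0,"claw":-1.0},
  {"tx":-0.01,"ty":0.09,"tz":-0.02,"wx":0.0,"wy":0.0,"wz":0.0,"claw":-1.0},
  {"tx":-0.01,"ty":0.09,"tz":-0.02,"wx":0.0,"wy":0.0,"wz":0.0,"claw":-1.0},
  {"tx":-0.01,"ty":0.09,"tz":-0.02,"wx":0.0,"wy":0.0,"wz":0.0,"claw":-1.0},
])

```text
clock: 12.45
tool_pos: [0.533, 0.0189, 0.2279]
eef_rot: [0.668, 0.744, 0.001, -0.0]
contact_force: [-2.8, -0.4, 5.7]
opening: 0.003
finger_force: 3.2
```

```bash
python3 - <<'E'
from h import *
s=vision.snapshot("scene");w=vision.snapshot("wrist");np.savez('w4.npz',**w);np.savez('s4.npz',**s)
print(r.get_state()['contact_force'],r.get_state()['tool_pos'])
a=cv2.resize(s['image'][130:240,190:315],(450,396),interpolation=2)
b=cv2.resize(w['image'][0:150,150:400],(350,210),interpolation=2); c=np.zeros((396,350,3),np.uint8);c[:210]=b
cv2.imwrite('pics/p5.png',cv2.hconcat([a,c]))
sn,c=np.sin(np.radians(6.5)),np.cos(np.radians(6.5))
for q in(s,w):
    d=cloud(q).reshape(-1,3)-np.array([.537,-.0006,.145]);L=np.c_[d[:,0]*c+d[:,1]*sn,-d[:,0]*sn+d[:,1]*c,d[:,2]]*1000
    m=(abs(abs(L[:,0])-30)<8)&(abs(L[:,1])<100)&(L[:,2]>20)&(L[:,2]<130)
    k=L[m]
    for z in range(20,130,10):
        j=k[(k[:,2]>=z)&(k[:,2]<z+10)]
        if len(j):print(z,len(j),np.percentile(j[:,1],[5,50,95]).round(0))
    im=q['image'].reshape(-1,3).astype(int);bl=(im[:,0]>im[:,2]+50)&(abs(L[:,0])<80)&(abs(L[:,1]-40)<120)
    print('blue',bl.sum(),L[bl].min(0),L[bl].max(0))
E
```

```text
[-1.89093356  1.17194056  6.44386407] [0.53297568 0.01933418 0.22775315]
20 9 [-15.   8.  13.]
30 6 [-18. -11.   7.]
40 4 [-15.  -5.  -1.]
50 3 [-15.  -8.  -2.]
60 5 [-29. -13.  -9.]
70 4 [-32. -25. -19.]
80 74 [-36. -26. -16.]
90 84 [-15.  -3.   7.]
100 53 [10. 22. 35.]
110 18 [35. 41. 45.]
blue 3 [  -6.59147436   73.05373678 -115.93016692] [  -3.90265143   76.63749581 -114.7315637 ]
90 127 [ 9. 10. 12.]
100 2151 [12. 25. 36.]
110 1455 [37. 44. 48.]
blue 242 [ -13.41959642   28.25585476 -130.87013802] [ 22.85875761  62.4932385  -74.89369961]
```

View pics/p5.png

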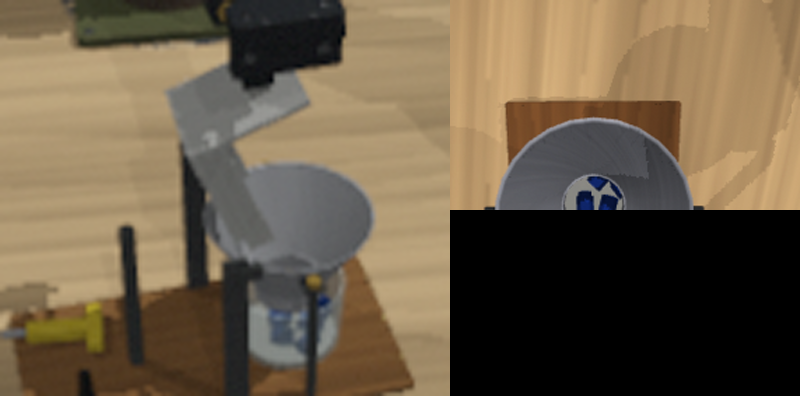

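The tray is at about 1.17 rad and looks empty, with the caps in the cup under the funnel. I'll nudge it to about 1.25, dwell, then lift off.

Call:
drive_tool([
  {"tx":-0.01,"ty":0.085,"tz":-0.025,"wx":0.0,"wy":0.0,"wz":0.0,"claw":-1.0},
  {"tx":-0.01,"ty":0.085,"tz":-0.025,"wx":0.0,"wy":0.0,"wz":0.0,"claw":-1.0},
  {"tx":-0.01,"ty":0.085,"tz":-0.03,"wx":0.0,"wy":0.0,"wz":0.0,"claw":-1.0},
  {"tx":0.0,"ty":0.0,"tz":0.0,"wx":0.0,"wy":0.0,"wz":0.0,"claw":-1.0},
  {"tx":0.0,"ty":0.0,"tz":0.0,"wx":0.0,"wy":0.0,"wz":0.0,"claw":-1.0},
  {"tx":0.0,"ty":0.0,"tz":0.3,"wx":0.0,"wy":0.0,"wz":0.0,"claw":-1.0},
  {"tx":0.0,"ty":0.0,"tz":0.5,"wx":0.0,"wy":0.0,"wz":0.0,"claw":-1.0},
  {"tx":0.0,"ty":0.0,"tz":0.6,"wx":0.0,"wy":0.0,"wz":0.0,"claw":-1.0},
])

```text
clock: 13.35
tool_pos: [0.532, 0.0244, 0.2667]
eef_rot: [0.668, 0.744, -0.001, -0.001]
contact_force: [0.5, 0.5, 0.3]
opening: 0.002
finger_force: 0.0
```

Call:
drive_tool([
  {"tx":-0.04,"ty":0.3,"tz":0.0,"wx":0.0,"wy":0.0,"wz":0.0,"claw":-1.0},
  {"tx":-0.04,"ty":0.4,"tz":0.0,"wx":0.0,"wy":0.0,"wz":0.0,"claw":-1.0},
  {"tx":-0.04,"ty":0.4,"tz":0.0,"wx":0.0,"wy":0.0,"wz":0.0,"claw":-1.0},
  {"tx":-0.04,"ty":0.4,"tz":0.0,"wx":0.0,"wy":0.0,"wz":0.0,"claw":-1.0},
  {"tx":-0.03,"ty":0.3,"tz":0.0,"wx":0.0,"wy":0.0,"wz":0.0,"claw":-1.0},
  {"tx":0.0,"ty":0.0,"tz":0.0,"wx":0.0,"wy":0.0,"wz":0.0,"claw":-1.0},
  {"tx":0.0,"ty":0.0,"tz":0.0,"wx":0.0,"wy":0.0,"wz":0.0,"claw":-1.0},
  {"tx":0.0,"ty":0.0,"tz":0.0,"wx":0.0,"wy":0.0,"wz":0.0,"claw":-1.0},
])

```text
clock: 14.15
tool_pos: [0.5269, 0.0779, 0.2662]
eef_rot: [0.668, 0.744, -0.0, 0.0]
contact_force: [0.2, 0.0, -0.3]
opening: 0.003
finger_force: 0.0
```

```bash
python3 - <<'E'
from h import *
T=vision.snapshot("top");s=vision.snapshot("scene");np.savez('t5.npz',**T);np.savez('s5.npz',**s)
p=r.get_state()['tool_pos'];print(r.get_state()['contact_force'],p)
sn,c=np.sin(np.radians(6.5)),np.cos(np.radians(6.5))
for q in(s,T):
    d=cloud(q).reshape(-1,3)-np.array([.537,-.0006,.145]);L=np.c_[d[:,0]*c+d[:,1]*sn,-d[:,0]*sn+d[:,1]*c,d[:,2]]*1000
    k=L[(abs(L[:,0])<42)&(abs(L[:,1])<70)&(L[:,2]>75)&(L[:,2]<140)]
    for z in range(75,140,5):
        j=k[(k[:,2]>=z)&(k[:,2]<z+5)]
        if len(j):print(z,len(j),np.percentile(j[:,1],[5,50,95]).round(0),np.percentile(j[:,0],[5,95]).round(0))
d=p-[.537,-.0006,.145];print('tool local',d[0]*c+d[1]*sn,-d[0]*sn+d[1]*c,d[2])
E
```

```text
[-0.28875908 -0.14141681 -0.56190551] [0.52694431 0.07786441 0.26628024]
75 15 [-26. -16.  -1.] [39. 41.]
80 29 [-29. -21.  -4.] [-32.  41.]
85 146 [-28. -20. -11.] [-35.  40.]
90 167 [-13.  -3.   8.] [-34.  39.]
95 151 [ 4. 15. 25.] [-34.  39.]
100 160 [20. 32. 43.] [-33.  38.]
105 125 [38. 47. 54.] [-33.  38.]
110 6 [53. 54. 54.] [-6. 32.]
75 2 [-21. -20. -19.] [-38. -38.]
80 34 [-28. -25. -16.] [-31.  33.]
85 179 [-27. -18.  -4.] [-33.  36.]
90 215 [-17.  -3.  12.] [-35.  35.]
95 158 [-2. 11. 24.] [-28.  37.]
100 80 [11. 24. 36.] [-5. 38.]
105 10 [24. 32. 39.] [ 7. 39.]
tool local -0.0011086278754356693 0.07909836227067457 0.12128023895294257
```

Call:
drive_tool([
  {"tx":0.0,"ty":0.0,"tz":-0.3,"wx":0.0,"wy":0.0,"wz":0.0,"claw":-1.0},
  {"tx":0.0,"ty":0.0,"tz":-0.35,"wx":0.0,"wy":0.0,"wz":0.0,"claw":-1.0},
  {"tx":0.0,"ty":0.0,"tz":-0.35,"wx":0.0,"wy":0.0,"wz":0.0,"claw":-1.0},
  {"tx":0.0,"ty":0.0,"tz":-0.35,"wx":0.0,"wy":0.0,"wz":0.0,"claw":-1.0},
  {"tx":0.0,"ty":0.0,"tz":-0.3,"wx":0.0,"wy":0.0,"wz":0.0,"claw":-1.0},
  {"tx":0.0,"ty":0.0,"tz":-0.15,"wx":0.0,"wy":0.0,"wz":0.0,"claw":-1.0},
  {"tx":0.01,"ty":-0.1,"tz":0.0,"wx":0.0,"wy":0.0,"wz":0.0,"claw":-1.0},
  {"tx":0.01,"ty":-0.1,"tz":0.0,"wx":0.0,"wy":0.0,"wz":0.0,"claw":-1.0},
])

```text
clock: 15.05
tool_pos: [0.5277, 0.0725, 0.2125]
eef_rot: [0.668, 0.744, 0.0, 0.0]
contact_force: [-0.0, -0.8, -0.1]
opening: 0.009
finger_force: 0.0
```

Call:
drive_tool([
  {"tx":0.01,"ty":-0.1,"tz":0.0,"wx":0.0,"wy":0.0,"wz":0.0,"claw":-1.0},
  {"tx":0.01,"ty":-0.1,"tz":0.0,"wx":0.0,"wy":0.0,"wz":0.0,"claw":-1.0},
  {"tx":0.01,"ty":-0.1,"tz":0.02,"wx":0.0,"wy":0.0,"wz":0.0,"claw":-1.0},
  {"tx":0.01,"ty":-0.1,"tz":0.04,"wx":0.0,"wy":0.0,"wz":0.0,"claw":-1.0},
  {"tx":0.01,"ty":-0.1,"tz":0.04,"wx":0.0,"wy":0.0,"wz":0.0,"claw":-1.0},
  {"tx":0.01,"ty":-0.1,"tz":0.04,"wx":0.0,"wy":0.0,"wz":0.0,"claw":-1.0},
  {"tx":0.01,"ty":-0.1,"tz":0.04,"wx":0.0,"wy":0.0,"wz":0.0,"claw":-1.0},
  {"tx":0.01,"ty":-0.1,"tz":0.04,"wx":0.0,"wy":0.0,"wz":0.0,"claw":-1.0},
])

```text
clock: 15.85
tool_pos: [0.5301, 0.0483, 0.2191]
eef_rot: [0.668, 0.744, 0.0, 0.0]
contact_force: [1.4, 1.7, 0.5]
opening: 0.006
finger_force: 0.6
```

Call:
drive_tool([
  {"tx":0.014,"ty":-0.12,"tz":0.03,"wx":0.0,"wy":0.0,"wz":0.0,"claw":-1.0},
  {"tx":0.014,"ty":-0.12,"tz":0.03,"wx":0.0,"wy":0.0,"wz":0.0,"claw":-1.0},
  {"tx":0.014,"ty":-0.12,"tz":0.03,"wx":0.0,"wy":0.0,"wz":0.0,"claw":-1.0},
  {"tx":0.014,"ty":-0.12,"tz":0.02,"wx":0.0,"wy":0.0,"wz":0.0,"claw":-1.0},
  {"tx":0.014,"ty":-0.12,"tz":0.02,"wx":0.0,"wy":0.0,"wz":0.0,"claw":-1.0},
  {"tx":0.014,"ty":-0.12,"tz":0.02,"wx":0.0,"wy":0.0,"wz":0.0,"claw":-1.0},
  {"tx":0.014,"ty":-0.12,"tz":0.01,"wx":0.0,"wy":0.0,"wz":0.0,"claw":-1.0},
  {"tx":0.014,"ty":-0.12,"tz":0.01,"wx":0.0,"wy":0.0,"wz":0.0,"claw":-1.0},
])

```text
clock: 16.65
tool_pos: [0.5331, 0.0194, 0.224]
eef_rot: [0.668, 0.744, -0.0, -0.0]
contact_force: [0.1, -0.2, -0.2]
opening: 0.012
finger_force: 0.5
```

Call:
drive_tool([
  {"tx":0.014,"ty":-0.12,"tz":0.0,"wx":0.0,"wy":0.0,"wz":0.0,"claw":-1.0},
  {"tx":0.014,"ty":-0.12,"tz":0.0,"wx":0.0,"wy":0.0,"wz":0.0,"claw":-1.0},
  {"tx":0.014,"ty":-0.12,"tz":0.0,"wx":0.0,"wy":0.0,"wz":0.0,"claw":-1.0},
  {"tx":0.014,"ty":-0.12,"tz":0.0,"wx":0.0,"wy":0.0,"wz":0.0,"claw":-1.0},
  {"tx":0.014,"ty":-0.12,"tz":-0.01,"wx":0.0,"wy":0.0,"wz":0.0,"claw":-1.0},
  {"tx":0.014,"ty":-0.12,"tz":-0.02,"wx":0.0,"wy":0.0,"wz":0.0,"claw":-1.0},
  {"tx":0.014,"ty":-0.12,"tz":-0.02,"wx":0.0,"wy":0.0,"wz":0.0,"claw":-1.0},
  {"tx":0.014,"ty":-0.12,"tz":-0.02,"wx":0.0,"wy":0.0,"wz":0.0,"claw":-1.0},
])

```text
clock: 17.45
tool_pos: [0.5366, -0.0093, 0.2219]
eef_rot: [0.668, 0.744, 0.0, 0.0]
contact_force: [0.2, 0.2, 0.8]
opening: 0.003
finger_force: 0.3
```

```bash
cat >> h.py <<'E'
def chk():
    s=vision.snapshot("scene");p=r.get_state()['tool_pos'];print(r.get_state()['contact_force'],p)
    sn,c=np.sin(np.radians(6.5)),np.cos(np.radians(6.5))
    d=cloud(s).reshape(-1,3)-np.array([.537,-.0006,.145]);L=np.c_[d[:,0]*c+d[:,1]*sn,-d[:,0]*sn+d[:,1]*c,d[:,2]]*1000
    k=L[(abs(abs(L[:,0])-32)<10)&(abs(L[:,1]+20)<110)&(L[:,2]>0)&(L[:,2]<140)]
    for z in range(0,140,10):
        j=k[(k[:,2]>=z)&(k[:,2]<z+10)]
        if len(j):print(z,len(j),np.percentile(j[:,1],[5,50,95]).round(0))
    return s,L
E
python3 -c "
from h import *
chk()"
```

```text
[-0.08207623  0.25667126  0.1251654 ] [ 0.53663517 -0.01017109  0.22173219]
0 80 [-14.  -2.  14.]
10 106 [-26.  -5.  15.]
20 113 [-40. -17.   2.]
30 69 [-52. -25. -11.]
40 69 [-75. -49. -24.]
50 74 [-74. -66. -41.]
60 48 [-68. -63. -53.]
70 37 [-61. -57. -52.]
80 42 [-53. -49. -45.]
90 39 [-45. -41. -37.]
100 40 [-38. -34. -29.]
110 41 [-30. -28. -22.]
120 4 [-23. -22. -21.]
```

The tray follows, now at about 0.63 rad. Continuing down.

Call:
drive_tool([
  {"tx":0.012,"ty":-0.11,"tz":-0.02,"wx":0.0,"wy":0.0,"wz":0.0,"claw":-1.0},
  {"tx":0.012,"ty":-0.11,"tz":-0.025,"wx":0.0,"wy":0.0,"wz":0.0,"claw":-1.0},
  {"tx":0.012,"ty":-0.11,"tz":-0.025,"wx":0.0,"wy":0.0,"wz":0.0,"claw":-1.0},
  {"tx":0.012,"ty":-0.11,"tz":-0.03,"wx":0.0,"wy":0.0,"wz":0.0,"claw":-1.0},
  {"tx":0.012,"ty":-0.11,"tz":-0.03,"wx":0.0,"wy":0.0,"wz":0.0,"claw":-1.0},
  {"tx":0.012,"ty":-0.11,"tz":-0.04,"wx":0.0,"wy":0.0,"wz":0.0,"claw":-1.0},
  {"tx":0.012,"ty":-0.11,"tz":-0.04,"wx":0.0,"wy":0.0,"wz":0.0,"claw":-1.0},
  {"tx":0.012,"ty":-0.11,"tz":-0.04,"wx":0.0,"wy":0.0,"wz":0.0,"claw":-1.0},
])

```text
clock: 18.3
tool_pos: [0.5395, -0.0356, 0.2143]
eef_rot: [0.668, 0.744, 0.0, 0.0]
contact_force: [0.5, 0.7, 0.3]
opening: 0.006
finger_force: 0.3
```

Call:
drive_tool([
  {"tx":0.01,"ty":-0.09,"tz":-0.04,"wx":0.0,"wy":0.0,"wz":0.0,"claw":-1.0},
  {"tx":0.01,"ty":-0.09,"tz":-0.04,"wx":0.0,"wy":0.0,"wz":0.0,"claw":-1.0},
  {"tx":0.01,"ty":-0.09,"tz":-0.05,"wx":0.0,"wy":0.0,"wz":0.0,"claw":-1.0},
  {"tx":0.01,"ty":-0.09,"tz":-0.05,"wx":0.0,"wy":0.0,"wz":0.0,"claw":-1.0},
  {"tx":0.01,"ty":-0.09,"tz":-0.05,"wx":0.0,"wy":0.0,"wz":0.0,"claw":-1.0},
  {"tx":0.01,"ty":-0.09,"tz":-0.05,"wx":0.0,"wy":0.0,"wz":0.0,"claw":-1.0},
  {"tx":0.01,"ty":-0.09,"tz":-0.05,"wx":0.0,"wy":0.0,"wz":0.0,"claw":-1.0},
  {"tx":0.01,"ty":-0.09,"tz":-0.05,"wx":0.0,"wy":0.0,"wz":0.0,"claw":-1.0},
])

```text
clock: 19.1
tool_pos: [0.5418, -0.0569, 0.2028]
eef_rot: [0.668, 0.744, 0.0, -0.0]
contact_force: [-0.2, 1.6, -0.7]
opening: 0.007
finger_force: 0.6
```

Call:
drive_tool([
  {"tx":0.008,"ty":-0.075,"tz":-0.05,"wx":0.0,"wy":0.0,"wz":0.0,"claw":-1.0},
  {"tx":0.008,"ty":-0.075,"tz":-0.06,"wx":0.0,"wy":0.0,"wz":0.0,"claw":-1.0},
  {"tx":0.008,"ty":-0.075,"tz":-0.06,"wx":0.0,"wy":0.0,"wz":0.0,"claw":-1.0},
  {"tx":0.008,"ty":-0.075,"tz":-0.06,"wx":0.0,"wy":0.0,"wz":0.0,"claw":-1.0},
  {"tx":0.008,"ty":-0.075,"tz":-0.06,"wx":0.0,"wy":0.0,"wz":0.0,"claw":-1.0},
  {"tx":0.008,"ty":-0.075,"tz":-0.06,"wx":0.0,"wy":0.0,"wz":0.0,"claw":-1.0},
  {"tx":0.008,"ty":-0.06,"tz":-0.05,"wx":0.0,"wy":0.0,"wz":0.0,"claw":-1.0},
  {"tx":0.008,"ty":-0.06,"tz":-0.05,"wx":0.0,"wy":0.0,"wz":0.0,"claw":-1.0},
])

```text
clock: 19.9
tool_pos: [0.5437, -0.0739, 0.1893]
eef_rot: [0.668, 0.744, 0.0, -0.0]
contact_force: [-0.7, 2.6, -1.8]
opening: 0.009
finger_force: 1.1
```

Call:
drive_tool([
  {"tx":0.005,"ty":-0.04,"tz":-0.02,"wx":0.0,"wy":0.0,"wz":0.0,"claw":-1.0},
  {"tx":0.005,"ty":-0.04,"tz":0.0,"wx":0.0,"wy":0.0,"wz":0.0,"claw":-1.0},
  {"tx":0.0,"ty":-0.03,"tz":0.0,"wx":0.0,"wy":0.0,"wz":0.0,"claw":-1.0},
  {"tx":0.0,"ty":-0.03,"tz":0.0,"wx":0.0,"wy":0.0,"wz":0.0,"claw":-1.0},
  {"tx":0.0,"ty":0.0,"tz":0.0,"wx":0.0,"wy":0.0,"wz":0.0,"claw":-1.0},
  {"tx":0.0,"ty":0.0,"tz":0.0,"wx":0.0,"wy":0.0,"wz":0.0,"claw":-1.0},
  {"tx":0.0,"ty":0.0,"tz":0.0,"wx":0.0,"wy":0.0,"wz":0.0,"claw":-1.0},
  {"tx":0.0,"ty":0.0,"tz":0.0,"wx":0.0,"wy":0.0,"wz":0.0,"claw":-1.0},
])

```text
clock: 20.7
tool_pos: [0.5437, -0.0759, 0.1887]
eef_rot: [0.667, 0.745, 0.001, -0.001]
contact_force: [0.2, 7.0, -3.8]
opening: 0.007
finger_force: 3.3
```

```bash
python3 -c "
from h import *
chk()"
```

```text
[-0.18982618  5.94534588 -3.87835887] [ 0.54367044 -0.07587779  0.1886952 ]
0 243 [-84. -38.   4.]
10 231 [-84. -41.   4.]
20 101 [-90. -35.   5.]
30 11 [-91. -91. -89.]
40 5 [-91. -91. -89.]
50 10 [-91. -90. -88.]
60 6 [-91. -90. -89.]
70 7 [-91. -91. -89.]
80 11 [-91. -89. -88.]
130 2 [-110. -109. -108.]
```

It's at the stop: the plate is vertical and the force is holding. I'll release forward, lift and check.

Call:
drive_tool([
  {"tx":-0.02,"ty":0.15,"tz":0.0,"wx":0.0,"wy":0.0,"wz":0.0,"claw":-1.0},
  {"tx":-0.02,"ty":0.25,"tz":0.0,"wx":0.0,"wy":0.0,"wz":0.0,"claw":-1.0},
  {"tx":-0.01,"ty":0.15,"tz":0.2,"wx":0.0,"wy":0.0,"wz":0.0,"claw":-1.0},
  {"tx":0.0,"ty":0.0,"tz":0.8,"wx":0.0,"wy":0.0,"wz":0.0,"claw":-1.0},
  {"tx":0.0,"ty":0.0,"tz":1.0,"wx":0.0,"wy":0.0,"wz":0.0,"claw":-1.0},
  {"tx":0.0,"ty":0.0,"tz":1.0,"wx":0.0,"wy":0.0,"wz":0.0,"claw":-1.0},
  {"tx":0.0,"ty":0.0,"tz":0.8,"wx":0.0,"wy":0.0,"wz":0.0,"claw":-1.0},
  {"tx":0.0,"ty":0.0,"tz":0.0,"wx":0.0,"wy":0.0,"wz":0.0,"claw":-1.0},
])

```text
clock: 21.55
tool_pos: [0.5449, -0.0615, 0.3069]
eef_rot: [0.668, 0.744, 0.002, 0.003]
contact_force: [0.1, 0.4, 0.7]
opening: 0.001
finger_force: 0.0
```

Call:
drive_tool([
  {"tx":-0.3,"ty":-0.5,"tz":0.0,"wx":0.0,"wy":0.0,"wz":0.0,"claw":-1.0},
  {"tx":-0.3,"ty":-0.8,"tz":0.0,"wx":0.0,"wy":0.0,"wz":0.0,"claw":-1.0},
  {"tx":-0.3,"ty":-0.8,"tz":0.0,"wx":0.0,"wy":0.0,"wz":0.0,"claw":-1.0},
  {"tx":-0.3,"ty":-0.8,"tz":0.0,"wx":0.0,"wy":0.0,"wz":0.0,"claw":-1.0},
  {"tx":-0.3,"ty":-0.8,"tz":0.0,"wx":0.0,"wy":0.0,"wz":0.0,"claw":-1.0},
  {"tx":-0.3,"ty":-0.5,"tz":0.0,"wx":0.0,"wy":0.0,"wz":0.0,"claw":-1.0},
  {"tx":0.0,"ty":0.0,"tz":0.0,"wx":0.0,"wy":0.0,"wz":0.0,"claw":-1.0},
  {"tx":0.0,"ty":0.0,"tz":0.0,"wx":0.0,"wy":0.0,"wz":0.0,"claw":-1.0},
])

```text
clock: 22.35
tool_pos: [0.4886, -0.1872, 0.3028]
eef_rot: [0.668, 0.744, 0.0, -0.0]
contact_force: [0.2, 0.6, -1.3]
opening: 0.005
finger_force: 0.0
```

```bash
python3 - <<'E'
from h import *
s,L=chk();w=vision.snapshot("top")
a=cv2.resize(s['image'][150:260,180:315],(440,358),interpolation=2)
b=cv2.resize(w['image'][160:250,200:290],(358,358),interpolation=2)
cv2.imwrite('pics/p6.png',cv2.hconcat([a,b]))
k=L[(abs(L[:,0])<32)&(L[:,1]>-75)&(L[:,1]<-5)&(abs(L[:,2])<15)];print(len(k),np.polyfit(k[:,1],k[:,2],1),k[:,2].max())
E
```

```text
[0.66294027 0.48798913 0.53897823] [ 0.4889809  -0.18645213  0.30287803]
0 249 [-85. -42.   3.]
10 229 [-85. -38.   5.]
20 105 [-89. -45.   3.]
30 9 [-91. -91. -89.]
40 10 [-91. -90. -88.]
50 11 [-91. -90. -87.]
60 6 [-91. -90. -89.]
70 13 [-91. -91. -88.]
80 18 [-91. -90. -88.]
292 [-0.00350996 -0.60999947] 14.796697574060907
```

View pics/p6.png

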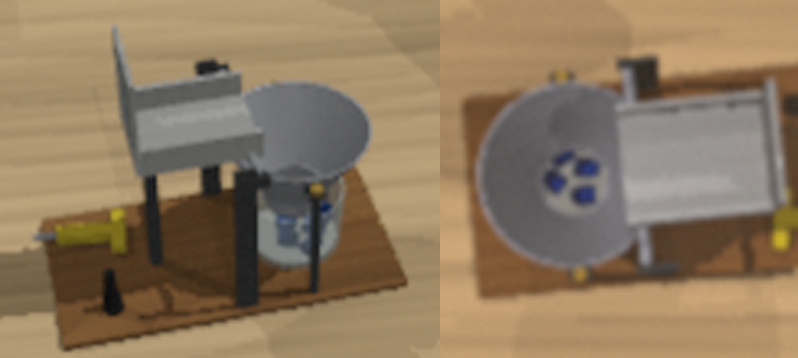

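The tray is empty and level (slope about 0.004 rad). The caps lie in the cup: four show through the neck near (575,178), and the rest are hidden under the funnel walls. None are on the board, in the funnel or in the tray, and the stem and core tool haven't moved. Handing in.

```bash
python3 -c "
from h import *
print(workorder.finish_job())"
```

```text
the job is handed in; nothing more can be done
None
```

I tipped the tray to about 1.25 rad, pushed it back level on its rest and handed the job in at about 22 s; four of the six caps are visible in the cup and the other two are presumably hidden under the funnel, as none show on the tray, funnel or board.

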